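# Bring the sample jar round and stand it on the balance

### The job

Using the bar grip on top, turn the sample carousel until the pocket with the stout jar (the only wide one, among slim vials) stands in the middle of the opening in the clear cover. Then lift that jar out through the opening and set it down gently, upright, on the middle of the balance's round pan.

Things in the scene. Friction and masses are not known exactly. Their poses are not given: they have to be found in the camera images.
- carousel: Aluminium disc, turns freely either way (stays put) under a fixed clear cover whose top is 101 mm above the bench. Six pockets 42 mm square, 22 mm deep, 110 mm from its axis; they hold the jar and three slim vials 24 mm wide. Origin on the axis, 22 mm above the bench, z up. Black bar grip on the axis: 52 mm along its x, 16 mm wide along its y, 105 to 133 mm above the bench; it turns the disc.
- opening (a point): Middle of the cover's opening: where the centre of a pocket's floor comes when it faces the arm, 110 mm from the axis, 31 mm above the bench. x points level to the axis, z up. The opening is a slot 152 mm wide along y, open at the front, ending 70 mm from here towards the axis; cover underside 98 mm above the bench, 3 mm thick.
- jar: The stout jar: upright amber glass cylinder with aluminium cap, 38 mm across, 60 mm tall, 56 to 112 g. Origin: centre of its underside, z to the cap. It starts in a pocket under the cover, 50 to 70 degrees round from the opening on either side, underside 31 mm above the bench, its upper 38 mm above the pocket walls.
- pan (a point): Centre of the upper face of the balance's round flat steel pan, 96 mm across, fixed, 72 mm above the bench, z up. The balance is a white case 210 by 170 mm on the bench, to the left or right of the carousel; the pan is its highest part.

How it is judged (in metres and radians):
On the way, in this order (a step that is already met when the one before it is completed fails the run):
1. the jar, still down in its pocket, has been turned to the middle of the opening (within 25 mm) and stands still there (horizontal distance between jar and opening below 0.025 m and height (world z) of jar below 0.04 m and linear speed of jar below 0.02 m/s), for 0.2 s.
2. the jar has been lifted clear of its pocket (height (world z) of jar above 0.075 m), for 0.1 s.
At the end, for the whole second after the job is handed in: The stout jar stands upright (within 8 degrees) and at rest on the balance pan, its centre within 25 mm of the pan's centre, let go (horizontal distance between jar and pan below 0.025 m and z of jar in the frame of pan between -0.005 and 0.006 m and angle between jar's own z axis and vertical below 0.15 rad and linear speed of jar below 0.02 m/s); the robot touches nothing.
It fails at once if the jar is dropped or thrown (moving faster than 0.6 m/s with no finger on it) (linear speed of jar above 0.6 m/s and contact force between the fingers and jar below 0.05 N).
It also fails if it takes over 54 s, if anything falls off the work surface, if the arm or the gripper's body presses on something with over 40 N, if the wrist force passes 120 N, or if a joint passes its speed limit or range.

### The arm

A 6-joint arm with a two-finger parallel gripper is mounted at the origin on the work surface. World frame = base frame: x ahead of the robot, y to its left, z up, the work surface at z = 0. Lengths are in mm, angles in rad, forces in N, time in s.
With the tool pointing down it reaches from about 300 to 775 mm from the base axis. Payload 14.6 kg.
Tool frame: the origin (TCP) lies on the centre line of the jaws, within the pads' length; the fingertips stand 19 mm ahead of it and the grasp point (between the pads) is the TCP (bot.tip_reach is the distance from the TCP to the fingertips, in mm); y points along the fingers, x is the direction in which the jaws open and shut, and the axes are right-handed (so a half turn about y gives the same grasp; the last joint's range is limited). The gripper opens to 85 mm and grips with 20 to 120 N. Pads are 22 mm wide; open, the fingers measure 114 mm over their backs; the gripper's body (76 mm by 85 mm) begins 54 mm behind the grasp point. The pads swing forward as they close: fully open they stand 13 mm farther back than shut.
Start: joints at [1.174, 0.3, 1.521, -0, 1.321, -0.067], TCP at [178.117, 520.35, 250.281] pointing down, gripper open.
Joint ranges: [-3.03, 3.03], [-0.79, 2.21], [0.23, 2.52], [-1.04, 4.18], [0, 3.07], [-2.55, 2.55]. Speed limits (rad/s): [2.22, 2.22, 2.57, 3.14, 3.14, 3.14].

### API

Orientations are given as a unit quaternion [w, x, y, z].
In Python, from rig import bot gives the robot as it stands. Calls block until the motion is done:
- bot.move_to(position, orientation): joint-space move of the TCP to a pose.
- bot.servo_line(position, attitude=None, speed=150, until_force=None): straight line of the TCP; attitude=None keeps the orientation; speed is the mean speed in mm/s. With until_force (N) it stops when the force on the tool has changed by that much, and returns True; else False.
- bot.move_joints(angles): joint-space move.
- bot.move_gripper(opening, grip_force=None): finger opening in mm; grip_force is the grip in N (None keeps the last); returns when the fingers have stopped.
- bot.dwell(seconds).
- bot.ik(position, orientation): joint angles nearest the present ones, or None.
- bot.read_state(): the state.
- bot.read_camera(name): name is "scene" or "side" or "wrist"; returns a dict with "image" (480x640x3 uint8, blue, green, red), "depth" (480x640 float32, mm along the optical axis (not along the pixel's ray), 0 where there is no reading), "fovy" (degrees; the focal length in pixels is half the picture's height over the tangent of half this angle, whatever the lens; pixels are square), "cx", "cy" (the principal point, pixels), "eye" and "attitude" of the camera in the world; the wrist camera has in their place "mount" (4x4, takes a point from camera to tool coordinates, whose origin is the TCP and whose axes are the tool frame's). Camera axes: x right, y down, z forward; pixel columns grow to the right and rows downward; lengths in mm; the calibration is good to about 2 mm. A picture is of the moment at which its call begins: read the wrist's pose just before it.
A pose or a line that the arm cannot do raises bot.MotionError and nothing moves.
- bot.finish_job(): hands the job in, once; it reports no verdict.
The state is a dict: "clock": time; "joint_positions": joint angles; "qvel": joint speeds; "effort": joint torques, N m; "ee_pos": TCP position; "tool_rot": TCP orientation; "ft_force": force on the tool from outside, world axes, zero at the start; "moment": the same for the moment, N m; "grip_width": finger opening in mm.
Only numpy, scipy, OpenCV 4.12 (cv2) and the standard library are available. Lean on these libraries where they do the work, as an engineer would, in place of code of your own. Each camera call takes 0.05 s, during which the arm holds its last target.

## Working session

There is one attempt and no reset: what is moved stays moved. The work goes in short steps, each a Python script; the robot and the scene stay as the last script left them, time stands still between calls to the robot, and variables do not carry over. Pictures are saved under pics/ and viewed, and the job is handed in when it is done.

```bash
ls; mkdir -p pics; python3 - <<'E'
from rig import bot
import cv2
for n in("scene","side","wrist"):
    s=bot.read_state();c=bot.read_camera(n)
    cv2.imwrite(f"pics/a_{n}.png",c["image"])
    print(n,{k:v for k,v in c.items() if k not in("image","depth")})
print(bot.read_state())
E
```

```text
pics
scene {'fovy': 53.63109729393215, 'cx': 329.79514075113775, 'cy': 244.19138113919487, 'eye': array([1284.35310334,  -41.98471259,  790.83167001]), 'attitude': array([-0.2887617 ,  0.66820124,  0.62775672, -0.27576308])}
side {'fovy': 55.810512674336714, 'cx': 319.9731820702969, 'cy': 245.90077787163733, 'eye': array([366.73946581, 654.19472292, 662.47270439]), 'attitude': array([ 0.05728425, -0.13567215,  0.89704828, -0.4166725 ])}
wrist {'fovy': 71.3435252207132, 'cx': 321.2034115677419, 'cy': 236.60902470215882, 'mount': array([[ 9.99999951e-01,  3.13099721e-04,  7.21410393e-06,
         2.93186220e-01],
       [ 8.75588675e-05, -3.01619542e-01,  9.53428363e-01,
        -1.24074729e+02],
       [ 3.00694069e-04, -9.53428316e-01, -3.01619555e-01,
         7.81474105e+01],
       [ 0.00000000e+00,  0.00000000e+00,  0.00000000e+00,
         1.00000000e+00]])}
{'clock': 0.15, 'joint_positions': array([ 1.17438784e+00,  3.00370612e-01,  1.52144100e+00, -2.87174566e-05,
        1.32071603e+00, -6.65968594e-02]), 'qvel': array([-0.00116955,  0.00028879, -0.00168248, -0.0011887 ,  0.00093216,
        0.00214147]), 'effort': array([ 1.37154348e-03, -5.43659663e+01, -3.61886394e+01, -5.27458303e-05,
        3.08723676e-03,  6.05800960e-05]), 'ee_pos': array([178.0686823 , 520.20136584, 249.83569479]), 'tool_rot': array([-0.57511285,  0.57547734,  0.41086323, -0.41141517]), 'ft_force': array([-0.37453608, -1.09488609,  0.03458044]), 'moment': array([-0.02331942,  0.06613325,  0.00815412]), 'grip_width': 85.47990637218729}
```

View pics/a_scene.png

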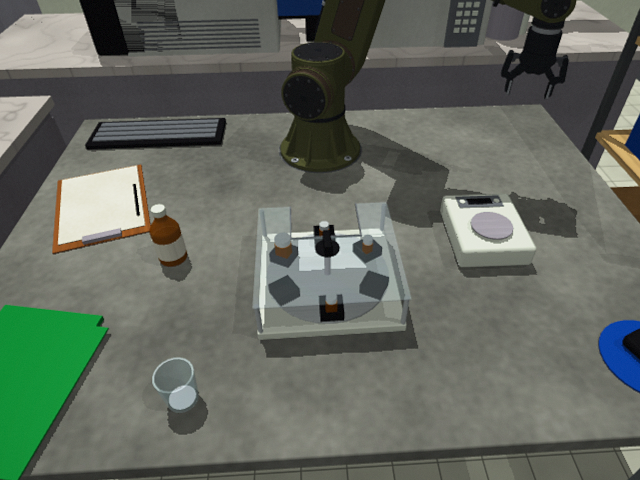

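View pics/a_side.png

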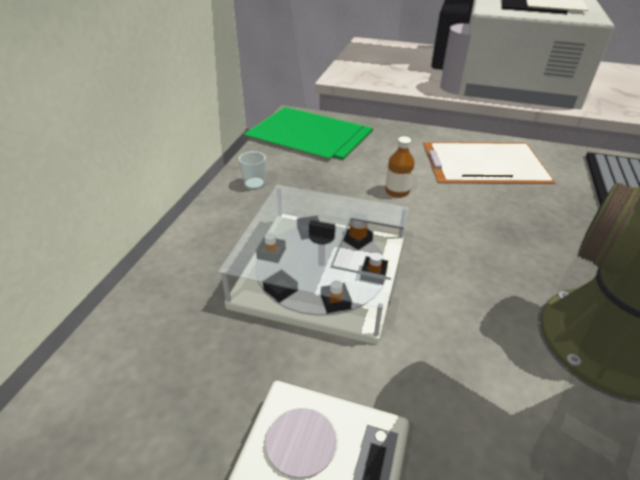

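View pics/a_wrist.png

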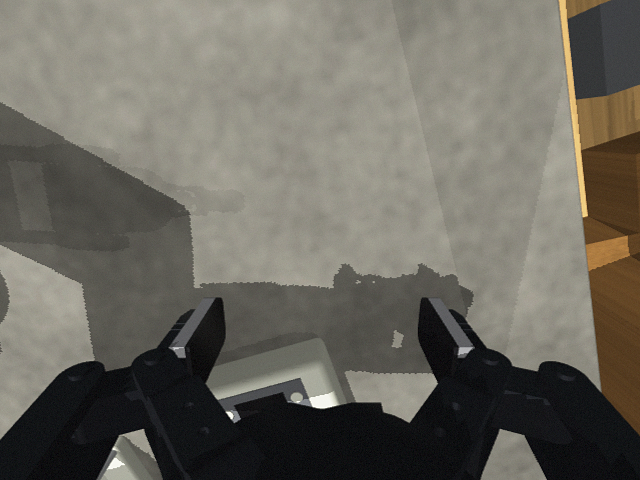

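The scene view shows the carousel at about (330,275), with the stout jar at (283,243) and the balance pan at about (492,227). In the side view the jar is at (358,233). Next: the zoomed crops.

```bash
cat > h.py <<'E'
import numpy as np,cv2
from scipy.spatial.transform import Rotation as R
from rig import bot
def q2R(q): return R.from_quat([q[1],q[2],q[3],q[0]]).as_matrix()
def R2q(M):
    x=R.from_matrix(M).as_quat(); return [x[3],x[0],x[1],x[2]]
def cam(name):
    s=bot.read_state(); c=bot.read_camera(name)
    if "mount" in c:
        T=np.eye(4);T[:3,:3]=q2R(s["tool_rot"]);T[:3,3]=s["ee_pos"]
        T=T@c["mount"];c["Rm"]=T[:3,:3];c["o"]=T[:3,3]
    else: c["Rm"]=q2R(c["attitude"]);c["o"]=np.array(c["eye"])
    c["f"]=240/np.tan(np.radians(c["fovy"]/2)); return c
def ray(c,u,v):
    d=c["Rm"]@np.array([(u-c["cx"])/c["f"],(v-c["cy"])/c["f"],1]); return c["o"],d
def onz(c,u,v,z):
    o,d=ray(c,u,v); return o+d*(z-o[2])/d[2]
def proj(c,p):
    q=c["Rm"].T@(np.array(p)-c["o"]); return q[0]/q[2]*c["f"]+c["cx"],q[1]/q[2]*c["f"]+c["cy"]
# tool down: tool y=-Z; jaw axis at angle a in world xy
def down(a):
    x=np.array([np.cos(a),np.sin(a),0]);y=np.array([0,0,-1.]);return R2q(np.column_stack([x,y,np.cross(x,y)]))
def crop(c,u0,u1,v0,v1,k,fn):
    cv2.imwrite(fn,cv2.resize(c["image"][v0:v1,u0:u1],None,fx=k,fy=k,interpolation=cv2.INTER_CUBIC))
E
python3 - <<'E'
from h import *
c=cam("scene");crop(c,240,420,190,345,4,"pics/b_scene.png")
for n,u,v,z in[("grip",326,247,133),("jarcap",283,238,91),("pan",492,227,72),("vial",367,240,91)]: print(n,onz(c,u,v,z))
c=cam("side");crop(c,215,415,180,345,4,"pics/b_side.png")
for n,u,v,z in[("grip",321,228,133),("jarcap",358,227,91),("pan",301,443,72)]: print(n,onz(c,u,v,z))
print(q2R(bot.read_state()["tool_rot"]))
E
```

```text
grip [586.11058133 -11.81788903 133.        ]
jarcap [ 506.48637292 -102.59577298   91.        ]
pan [479.49124809 376.52230503  72.        ]
vial [525.18507697  80.63325017  91.        ]
grip [557.02526759   3.57185288 133.        ]
jarcap [500.61521131 -74.33488763  91.        ]
pan [469.79575598 381.48922775  72.        ]
[[ 3.23878059e-01 -1.51238769e-04 -9.46098821e-01]
 [ 9.46098716e-01 -4.46897925e-04  3.23878095e-01]
 [-4.71792525e-04 -9.99999889e-01 -1.65362820e-06]]
```

View pics/b_scene.png

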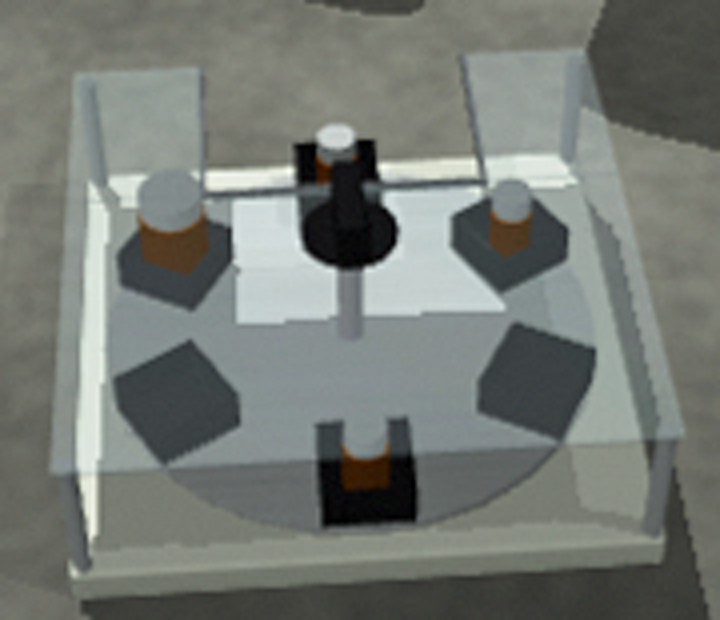

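View pics/b_side.png

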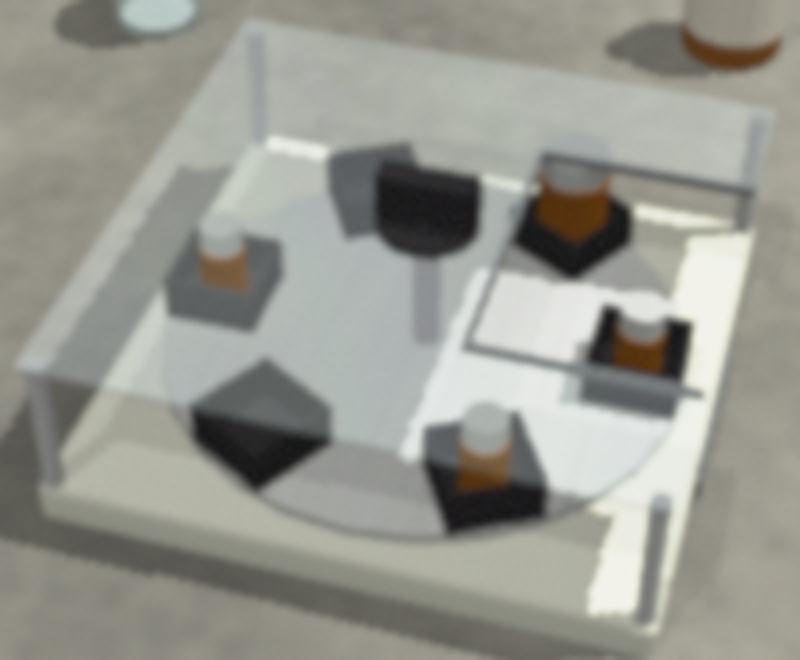

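The jar (widest, amber) sits at roughly -60° from the arm-facing pocket, on the right-hand (-y) side. Next, closer views from the wrist camera of the pan and the carousel.

```bash
python3 - <<'E'
from h import *
import pickle
th=np.arctan2(380,475);r=440
bot.move_to([r*np.cos(th),r*np.sin(th),330],down(th+np.pi/2)); bot.dwell(.2)
c=cam("wrist");cv2.imwrite("pics/c_pan.png",c["image"]);pickle.dump(c,open("cpan.pkl","wb"))
bot.move_to([420,-5,350],down(np.pi/2)); bot.dwell(.2)
c=cam("wrist");cv2.imwrite("pics/c_car.png",c["image"]);pickle.dump(c,open("ccar.pkl","wb"))
s=bot.read_state();print(s["clock"],s["ee_pos"],s["joint_positions"])
E
```

```text
3.2833 [420.00794743  -4.29535377 349.94748778] [-9.74914728e-02 -6.03695931e-02  1.69391153e+00  3.28486245e-05
  1.50818322e+00 -1.66993564e+00]
```

View pics/c_pan.png

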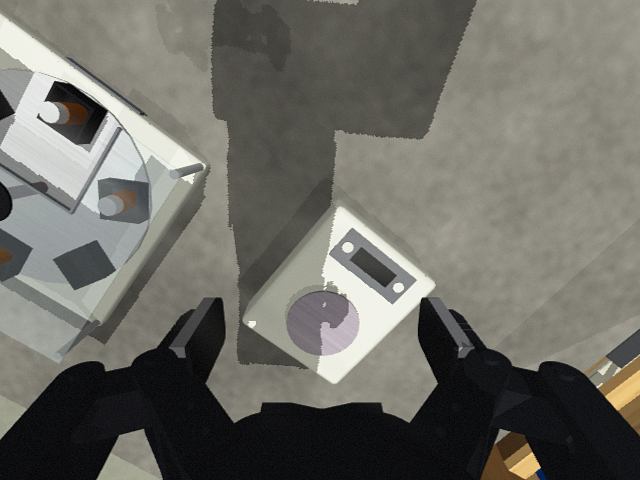

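View pics/c_car.png

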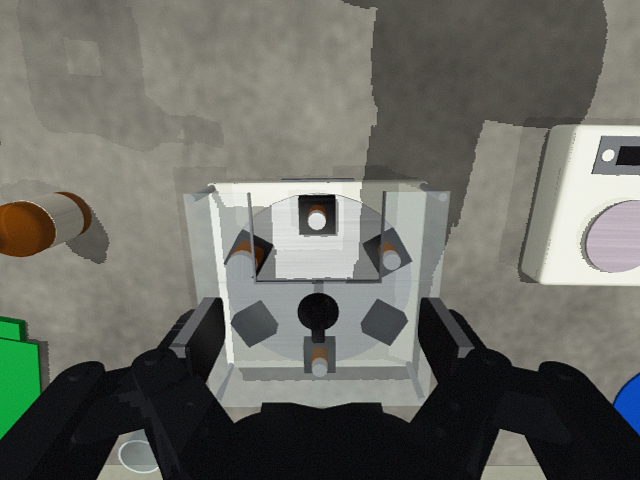

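The wrist image's "up" points towards the robot. In the carousel view, the slot lies at u 250–383, the grip is at (318,313) and the jar at (243,255). Now a closer view.

```bash
python3 - <<'E'
from h import *
import pickle
bot.move_to([545,-5,300],down(np.pi/2)); bot.dwell(.3)
c=cam("wrist");cv2.imwrite("pics/d_car.png",cv2.convertScaleAbs(c["image"],alpha=1.3));pickle.dump(c,open("ccar2.pkl","wb"))
g=c["image"];
crop(c,220,430,150,330,3.5,"pics/d_grip.png")
cp=pickle.load(open("cpan.pkl","rb"))
im=cp["image"].astype(int)
# pan: pinkish (b>g, r>g)
m=((im[...,0]-im[...,1]>8)&(im[...,2]-im[...,1]>4)).astype(np.uint8)
m[:270]=0;m[:, :270]=0;m[:,380:]=0
cn=max(cv2.findContours(cv2.morphologyEx(m,5,np.ones((3,3))) if 0 else m,0,1)[0],key=len)
h=cv2.convexHull(cn)
P=np.array([onz(cp,u,v,72)[:2] for u,v in h[:,0]]).astype(np.float32)
print("pan",cv2.minEnclosingCircle(P),cv2.fitEllipse(P))
s=bot.read_state();print(s["clock"],s["ee_pos"])
d=c["depth"];print(d[180:330:12,300:345:8].astype(int))
E
```

```text
pan ((468.7118225097656, 407.7249450683594), 35.84954071044922) ((468.173828125, 402.3197326660156), (48.08262634277344, 70.51162719726562), 95.26752471923828)
4.2333 [544.75051175  -4.99902814 300.73134276]
[[395 395 395 394 395 395]
 [325 327 324 325 326 325]
 [329 324 309 310 327 330]
 [328 328 299 299 328 328]
 [332 331 302   0 333 331]
 [336 336 307 307 338 341]
 [343 345 310 311 344 344]
 [348 348 348 348 350 349]
 [353 353 352 353 353 353]
 [357 356 356 358 357 355]
 [362 362 361 361 361 361]
 [366 367 365 365 366 366]
 [370 370 372 370 371 370]]
```

View pics/d_car.png

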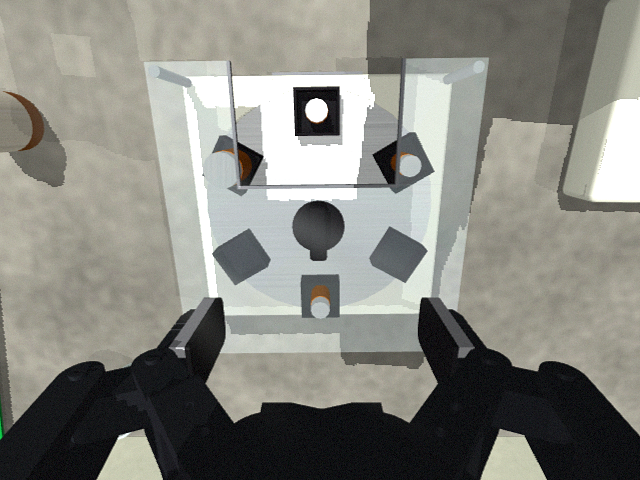

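View pics/d_grip.png

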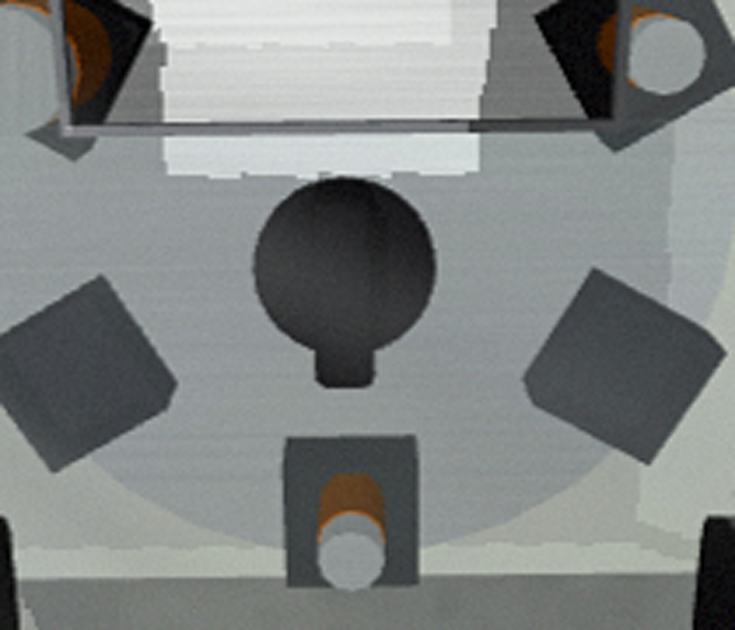

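```bash
cat >> h.py <<'E'
def cloud(c):
    v,u=np.mgrid[0:480,0:640];d=c["depth"].astype(float)
    p=np.stack([(u-c["cx"])/c["f"]*d,(v-c["cy"])/c["f"]*d,d],-1)@c["Rm"].T+c["o"]
    p[d<=0]=np.nan; return p
E
python3 - <<'E'
from h import *
import pickle
c=pickle.load(open("ccar2.pkl","rb"));W=cloud(c);im=c["image"]
V=np.s_[180:285,270:370]
z=W[V][...,2];dark=im[V].max(-1)<75
print("dark heights hist",np.histogram(z[dark&np.isfinite(z)],bins=np.arange(90,145,5)))
m=(z>122)&(z<145)&dark
P=W[V][m];print("bar n",m.sum(),np.median(P[:,2]))
r=cv2.minAreaRect(P[:,:2].astype(np.float32));print("bar rect",r)
ce=cv2.boxPoints(r);print(ce)
print("pca",np.degrees(np.arctan2(*np.linalg.svd(P[:,:2]-P[:,:2].mean(0),full_matrices=False)[2][0][::-1])),P.mean(0))
# disc
zz=np.median(z[dark&(z<115)&(z>95)]);print("disc z",zz)
dm=np.zeros(im.shape[:2],np.uint8);dm[V]=dark*255
cn=max(cv2.findContours(dm,0,1)[0],key=len)[:,0]
D=np.array([onz(c,u,v,105)[:2] for u,v in cn]);
A=D[(cn[:,1]<235)]
s=np.linalg.lstsq(np.c_[2*A,np.ones(len(A))],(A**2).sum(1),rcond=None)[0];print("disc c(z105)",s[:2],np.sqrt(s[2]+s[:2]@s[:2]))
# slot
for n,u,v in[("innerL",239,186),("innerR",397,184.5),("outL",230.5,62),("outR",404.5,59),("covL",145,62),("covR",488,58)]:print(n,onz(c,u,v,101))
for n,u,v in[("jar",222,165),("R",408.5,165),("F",317,110),("B",320,307)]:print(n,onz(c,u,v,91))
# pan
cp=pickle.load(open("cpan.pkl","rb"));W=cloud(cp);m=(abs(W[...,2]-72)<2.5)
m[:270]=0;m[:,:270]=0;m[:,380:]=0
lab=cv2.connectedComponentsWithStats(m.astype(np.uint8));i=1+np.argmax(lab[2][1:,4]);print(lab[2][i],np.nanmedian(W[...,2][lab[1]==i]))
mm=(lab[1]==i).astype(np.uint8);h=max(cv2.findContours(mm,0,1)[0],key=len)[:,0]
P=np.array([onz(cp,u,v,72)[:2] for u,v in h]).astype(np.float32);print("pan",cv2.minEnclosingCircle(P),cv2.fitEllipse(P))
E
```

```text
dark heights hist (array([  0,  17, 787, 818,  17,  18,  18,  30, 913,   1]), array([ 90,  95, 100, 105, 110, 115, 120, 125, 130, 135, 140]))
bar n 950 132.91337747384347
bar rect ((556.9409790039062, -7.716206073760986), (51.552799224853516, 15.526167869567871), 0.19931195676326752)
[[ 5.3113776e+02 -4.2836234e-02]
 [ 5.3119171e+02 -1.5568910e+01]
 [ 5.8274420e+02 -1.5389576e+01]
 [ 5.8269025e+02  1.3649750e-01]]
pca 0.5188622371039282 [555.28544029  -7.47926779 132.68549246]
disc z 105.01890137076936
disc c(z105) [556.85389284  -7.55767972] 25.076485054405087
innerL [517.98624959 -84.11147225 101.        ]
innerR [516.48917512  69.01946985 101.        ]
outL [409.77386511 -83.49116684 101.        ]
outR [407.37132946  68.00939216 101.        ]
covL [ 409.80081784 -158.00982932  101.        ]
covR [406.56489495 140.51436769 101.        ]
jar [ 498.95653094 -101.7154402    91.        ]
R [498.90285686  81.25235881  91.        ]
F [448.39357248  -8.34446528  91.        ]
B [655.60782457  -5.69891563  91.        ]
[ 287  291   73   65 3701] 72.21675947536278
pan ((468.6038818359375, 379.2851257324219), 48.27200698852539) ((468.5423889160156, 379.53179931640625), (94.35556030273438, 95.20317840576172), 129.4512176513672)
```

The measurements agree with the given sizes:

| Item | Measured | Check |
|---|---|---|
| Bar | 51.6×15.5 at z 132.9 | axis (556.9,-7.6) |
| Slot end | x = 517 | opening at (446.9,-8.7) |
| Pan | (468.6,379.3) | r = 48, z = 72 |
| Jar | 110.5 mm from axis | about 59° clockwise turn needed |

Next I grip the bar and turn it.

```bash
python3 - <<'E'
from h import *
a0=np.pi/2+np.radians(.4)
print(bot.tip_reach)
bot.move_gripper(50)
bot.move_to([556.9,-7.6,170],down(a0))
bot.servo_line([556.9,-7.6,127.5],speed=80,until_force=8)
print(bot.read_state()["ee_pos"],bot.read_state()["ft_force"])
bot.move_gripper(10,50)
s=bot.read_state();print(s["grip_width"],s["ft_force"],s["joint_positions"])
q=np.array(s["joint_positions"])
tot=np.radians(59)
for i in range(1,7):
    t=q.copy();t[5]+=tot*i/6;bot.move_joints(t)
bot.dwell(.2)
s=bot.read_state();print(s["clock"],s["grip_width"],s["ft_force"],s["ee_pos"],q2R(s["tool_rot"])[:,0])
c=cam("scene");crop(c,240,420,190,345,4,"pics/e_scene.png")
E
```

```text
19.0
[557.1123332   -7.62830561 127.78891114] [-0.30745957 -0.10024418  1.2337445 ]
15.427349512615898 [-1.53914247 -4.60563778  4.18662241] [-8.01811870e-02  4.44693411e-01  1.62541782e+00 -9.70307228e-04
  1.07048479e+00 -1.65712995e+00]
8.2417 14.988661324112583 [ 8.13655666 11.32341192 -5.82031578] [557.7418823   -7.09795127 128.17220434] [0.85015887 0.52651956 0.00265433]
```

View pics/e_scene.png

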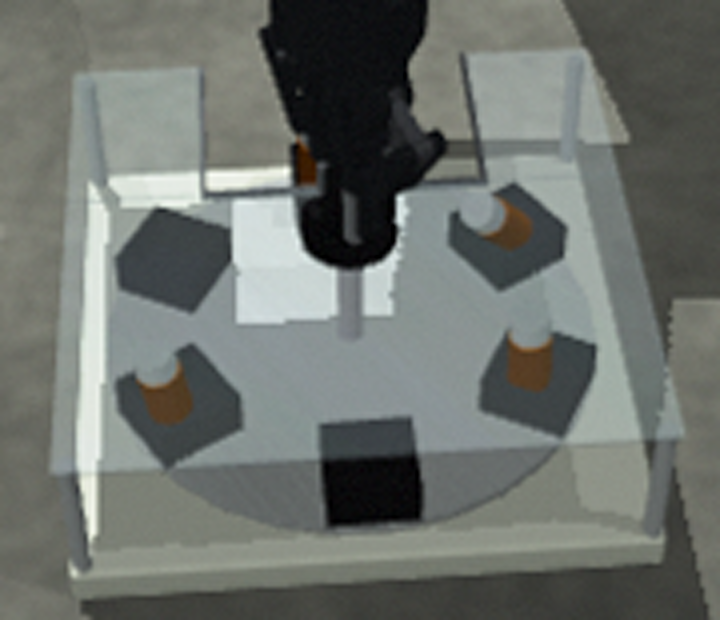

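The disc has turned about 60°, and the jar is now behind the gripper near (305,165). I'll release, lift and look.

```bash
python3 - <<'E'
from h import *
import pickle
bot.move_gripper(60)
p=bot.read_state()["ee_pos"]
bot.servo_line([p[0],p[1],190],speed=120)
bot.move_to([500,-5,260],down(np.pi/2)); bot.dwell(.3)
c=cam("wrist");cv2.imwrite("pics/f_car.png",c["image"]);pickle.dump(c,open("cf.pkl","wb"))
W=cloud(c);im=c["image"]
s=bot.read_state();print(s["clock"],s["ee_pos"],s["ft_force"])
m=(abs(W[...,2]-91)<2)
m&=(abs(W[...,0]-447)<40)&(abs(W[...,1]+8)<60)
P=W[m];print(m.sum(),P.mean(0),cv2.minEnclosingCircle(P[:,:2].astype(np.float32)),np.argwhere(m).mean(0)[::-1])
E
```

```text
10.775 [500.03697643  -5.006583   259.77995329] [ 0.35983859 -0.12827982  0.5739517 ]
1383 [446.37238025 -12.67814199  91.35756542] ((446.67193603515625, -12.604842185974121), 18.093793869018555) [311.49963847 160.68691251]
```

View pics/f_car.png

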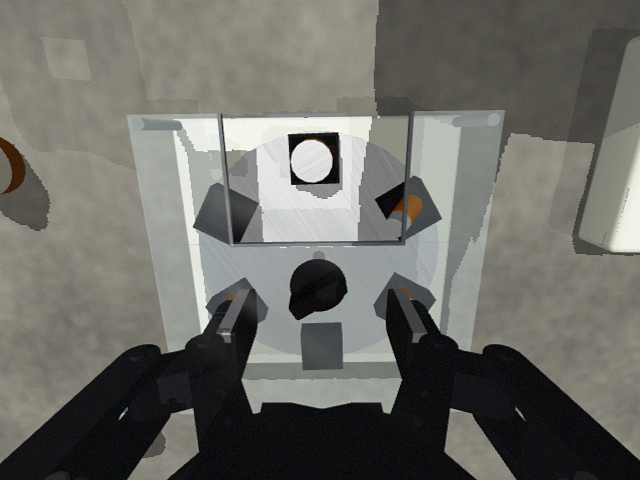

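The jar cap is at px (311,161), which is world (446.5,-12.6,91.4). That is 4 mm from the opening's middle. I'll grasp and lift it.

```bash
python3 - <<'E'
from h import *
a=down(np.pi/2)
bot.move_gripper(66)
bot.move_to([446.5,-12.6,150],a)
hit=bot.servo_line([446.5,-12.6,76.5],speed=90,until_force=8)
s=bot.read_state();print(hit,s["ee_pos"],s["ft_force"])
bot.move_gripper(25,35); bot.dwell(.2)
s=bot.read_state();print(s["grip_width"],s["ee_pos"],s["ft_force"])
bot.servo_line([446.5,-12.6,205],speed=120); bot.dwell(.2)
s=bot.read_state();print(s["clock"],s["grip_width"],s["ee_pos"],s["ft_force"])
c=cam("scene");crop(c,240,420,130,285,4,"pics/g_scene.png")
c=cam("wrist");cv2.imwrite("pics/g_wrist.png",c["image"])
E
```

```text
False [446.85804747 -12.62156957  77.00269313] [ 0.3357953  -1.11870894  0.5998739 ]
37.18411899808474 [446.79665067 -12.62020647  77.14453091] [-2.51930724 -0.62034737  6.48370009]
14.525 37.01910354652151 [446.37273457 -12.593241   204.5705605 ] [-0.59983211 -1.33690302 -0.07222338]
```

View pics/g_scene.png

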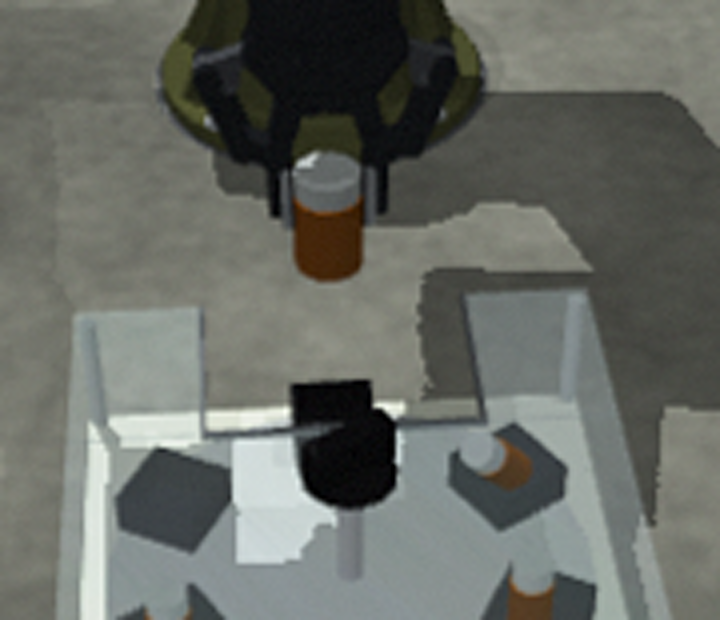

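View pics/g_wrist.png

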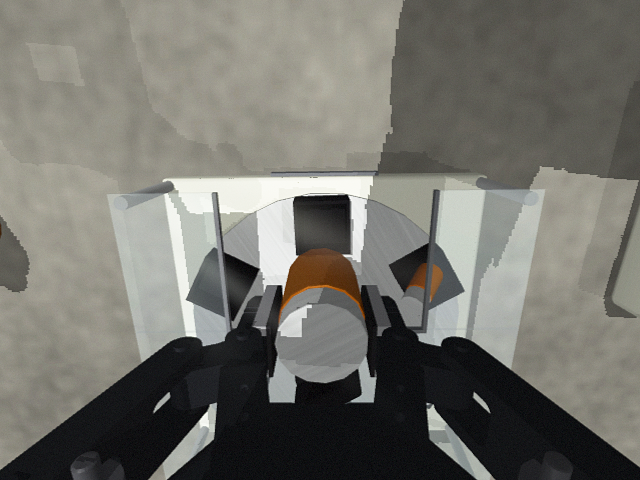

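The jar is held upright with a clear lift. On to the pan.

```bash
python3 - <<'E'
from h import *
a=down(np.pi/2)
bot.move_to([500,190,215],a)
bot.move_to([468.6,379.3,190],a); bot.dwell(.2)
bot.servo_line([468.6,379.3,128],speed=80); bot.dwell(.3)
s=bot.read_state();print(s["grip_width"],s["ee_pos"],s["ft_force"])
hit=bot.servo_line([468.6,379.3,114],speed=12,until_force=2.5)
s=bot.read_state();print(hit,s["clock"],s["grip_width"],s["ee_pos"],s["ft_force"])
c=cam("scene");crop(c,430,550,140,270,5,"pics/h_scene.png")
c=cam("side");crop(c,220,420,330,480,4,"pics/h_side.png")
E
```

```text
36.58121466205463 [468.66100142 379.36640112 128.27581099] [ 0.03363579  1.34249991 -0.07202324]
True 18.4917 36.41273968376226 [468.55794226 379.29909471 118.1976254 ] [-0.69293218 -0.16562016  5.27422251]
```

View pics/h_scene.png

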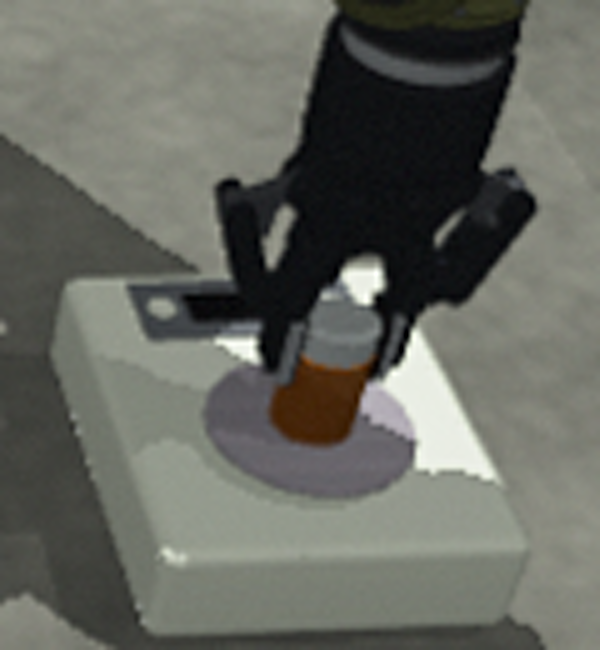

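View pics/h_side.png

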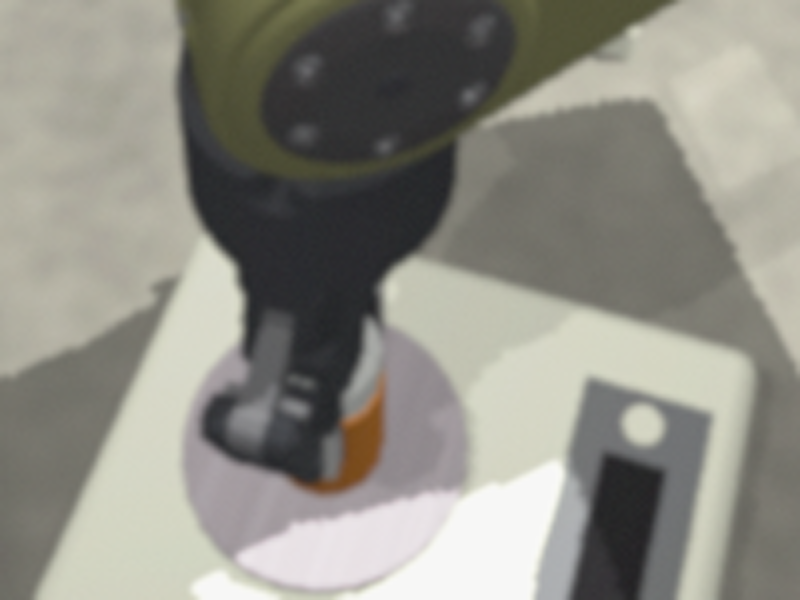

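Contact came at TCP z = 118.2, as predicted, with the jar standing inside the pan disc. I'll release slowly, retreat and check.

```bash
python3 - <<'E'
from h import *
for w in(40,46,56): bot.move_gripper(w,20)
bot.dwell(.2)
s=bot.read_state();print(s["grip_width"],s["ee_pos"],s["ft_force"])
bot.servo_line([468.6,379.3,210],speed=90)
bot.move_to([440,379.3,300],down(np.pi/2)); bot.dwell(.3)
c=cam("wrist");cv2.imwrite("pics/i_wrist.png",c["image"])
W=cloud(c);m=(abs(W[...,2]-132)<3)&(np.hypot(W[...,0]-468.6,W[...,1]-379.3)<60)
P=W[m];print(m.sum(),P.mean(0),P[:,2].std(),cv2.minEnclosingCircle(P[:,:2].astype(np.float32)))
A=np.c_[P[:,:2]-P[:,:2].mean(0),np.ones(len(P))];print("slope",np.linalg.lstsq(A,P[:,2],rcond=None)[0])
m=(abs(W[...,2]-72)<2.5)&(np.hypot(W[...,0]-468.6,W[...,1]-379.3)<60)
print("pan",cv2.minEnclosingCircle(W[m][:,:2].astype(np.float32)))
c=cam("scene");crop(c,430,550,140,270,5,"pics/i_scene.png")
s=bot.read_state();print(s["clock"],s["ee_pos"],s["ft_force"])
E
```

```text
55.967914141648315 [468.30003123 379.07109879 117.61696604] [-0.25715687  0.19220774  0.66351077]
1127 [467.59324581 379.9786671  132.23882443] 0.7404479163279131 ((468.31793212890625, 379.9526672363281), 18.165359497070312)
slope [ 6.26486732e-03 -2.45938063e-03  1.32238824e+02]
pan ((469.287109375, 380.07818603515625), 47.846290588378906)
21.55 [440.07361101 379.19883291 299.36378025] [-0.04195321 -0.30374671  0.86898822]
```

View pics/i_scene.png

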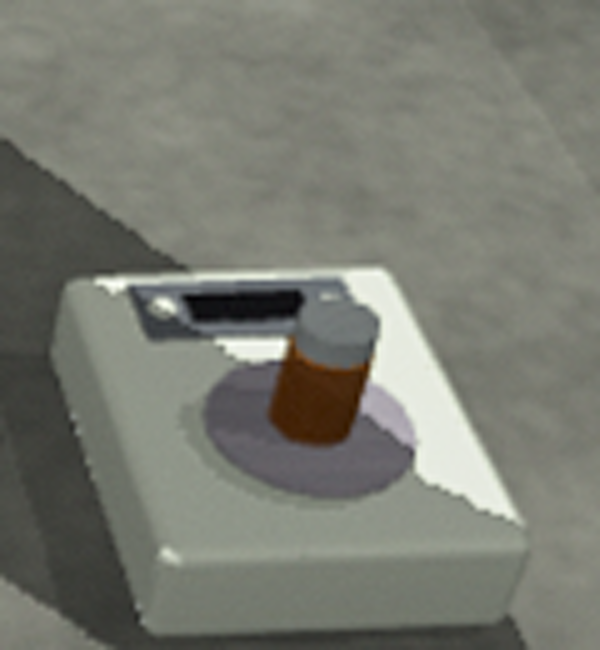

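View pics/i_wrist.png

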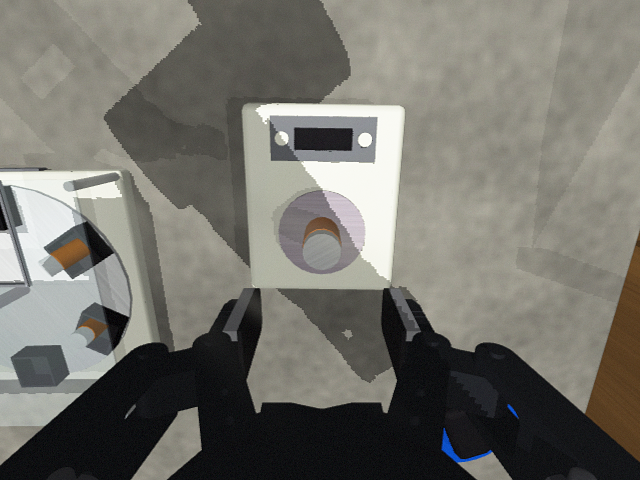

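The jar stands upright on the pan (cap at px (322,250) in the wrist view), 1 mm off centre, with the arm clear.

```bash
python3 -c "
from rig import bot
bot.finish_job()"
```

```text
the job is handed in; nothing more can be done
```

I turned the carousel by its bar grip, lifted the stout jar out through the opening and set it on the balance pan. The job was handed in at about 21.6 s on the clock; no verdict is reported.

- **Turning:** I turned the bar about 59° clockwise. The jar came to rest about 4 mm from the opening's middle, with its cap at z 91.4.
- **Lifting and placing:** The jar was held at 37 mm and lifted straight up through the slot. It was lowered slowly onto the pan until contact, which came at the expected height.
- **Last check:** The jar's cap is about 1 mm from the pan's centre. The cap is at z 132.2 against 132 expected, and its top face slopes by less than 0.5°. The gripper was about 150 mm clear of the jar.

No check failed. Before the turn, the jar's measured angle (58.4°) and the pocket spacing (60°) disagreed by about 2°, so I used 59°. The turn also left the slim vials leaning in their pockets; all are still in the carousel.

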